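# Vent the line and zero the differential pressure transmitter

### The job

Zero the differential pressure transmitter, the one held to its port block by the big square bolted flange: first vent its line by pushing the lever of its own vent valve fully open with the fingertips, without gripping it, until it lies in line with the vent. Then point straight down at its zero key, the round one in the middle of the row below its display, with the fingertips one to three centimetres above it and without contact, stay there for three seconds, and draw the hand well clear (at least ten centimetres). Never touch the transmitter itself, and leave the other transmitter, its valve and everything else on the bench alone.

Things in the scene. Friction and masses are not known exactly. Their poses are not given: they have to be found in the camera images.
- dp_transmitter: the differential transmitter, the one joined to its port block by a big square steel flange (88 x 84 mm) with four bolts. Head: red upright drum, 90 mm across, top 136 mm above the bench, white face with display and keys on top. Fixed to its station. Origin and axes as the station's; the head's axis is at own x -0.065, y 0.
- dp_station: the fixed calibration station that carries it: base plate 200 x 120 mm, 12 mm thick. Origin: on the bench, centre of the plate; x from the head to the port block, y to the vent valve, z up. The port block, 100 mm high, spans x 0.04 to 0.09, y -0.03 to 0.03. Conduit bosses of the head reach to y 0.06 and -0.06, 64 to 92 mm high.
- dp_zero_key (a point): its zero key: the round black mark, 13 mm across, on the face's robot side, middle of the row of three (the others are oblong, 22 mm to either side). Point on the mark, 138 mm above the bench; axes as the station's. An infrared key: it answers to a fingertip held still just above the window, not to touch.
- dp_stem (a point): pivot of the station's vent valve lever (brass quarter-turn valve beside the port block, at station x 0.065, y 0.120): on its upright axis, 119 mm above the bench, mid-thickness of the lever; axes as the station's
- dp_lever_end (a point): free end of that lever, 94 mm from the pivot. From 28 to 94 mm out it has a black sleeve 16 mm wide, 12 mm thick (113 to 125 mm above the bench). Nothing stands close under the sleeve, save that in the open position the brass silencer lies below it, up to 90 mm high.
- dp_lever (a joint): lever angle, rad: 0 closed, pointing along the station's -x (towards the robot), across the vent; it turns clockwise seen from above, away from the transmitter, to 1.57 fully open at its stop, along the station's +y, in line with the vent. Stays where left; about 2 N at the sleeve turns it.
- gauge_transmitter: the other transmitter, the gauge type, joined to its port block by a slim round steel stem (25 mm thick). Head: red upright drum, 90 mm across, top 136 mm above the bench, white face with display and keys on top. Fixed to its station. Origin and axes as the station's; the head's axis is at own x -0.065, y 0.
- gauge_station: the fixed calibration station that carries it: base plate 200 x 120 mm, 12 mm thick. Origin: on the bench, centre of the plate; x from the head to the port block, y to the vent valve, z up. The port block, 100 mm high, spans x 0.04 to 0.09, y -0.03 to 0.03. Conduit bosses of the head reach to y 0.06 and -0.06, 64 to 92 mm high.
- gauge_zero_key (a point): its zero key: the round black mark, 13 mm across, on the face's robot side, middle of the row of three (the others are oblong, 22 mm to either side). Point on the mark, 138 mm above the bench; axes as the station's. An infrared key: it answers to a fingertip held still just above the window, not to touch.
- gauge_stem (a point): pivot of the station's vent valve lever (brass quarter-turn valve beside the port block, at station x 0.065, y 0.120): on its upright axis, 119 mm above the bench, mid-thickness of the lever; axes as the station's
- gauge_lever_end (a point): free end of that lever, 94 mm from the pivot. From 28 to 94 mm out it has a black sleeve 16 mm wide, 12 mm thick (113 to 125 mm above the bench). Nothing stands close under the sleeve, save that in the open position the brass silencer lies below it, up to 90 mm high.
- gauge_lever (a joint): lever angle, rad: 0 closed, pointing along the station's -x (towards the robot), across the vent; it turns clockwise seen from above, away from the transmitter, to 1.57 fully open at its stop, along the station's +y, in line with the vent. Stays where left; about 2 N at the sleeve turns it.
- adapter: brass hexagon adapter standing upright, 28 mm across and 44 mm tall; origin at the centre of its underside. A bystander.
- tape: white roll of tape lying flat, 54 mm across and 14 mm tall; origin at the centre of its underside. A bystander.
- screwdriver: screwdriver lying along its own x, handle to -x, about 200 mm long; origin at the centre of its underside. A bystander.
- spanner: steel spanner lying along its own x, about 180 mm long; origin at the centre of its underside. A bystander.
- sensor: small bare steel pressure sensor lying along its own x, 100 mm long and 25 mm across; origin on its underside. A bystander.
- parts_tray: blue open parts tray, 100 x 110 x 35 mm; origin at the centre of its underside. A bystander.
- carton: open cardboard carton with a panel indicator in it, 110 x 190 x 62 mm; origin at the centre of its underside. A bystander.

How it is judged:
By the outcome, as a careful person would: the job done as asked, in the order asked, and still so for the second after the job is handed in, with the robot touching nothing.
It also fails if it takes over 54 s, if anything falls off the work surface, if the arm or the gripper's body presses on something with over 40 N, if the wrist force passes 120 N, or if a joint passes its speed limit or range.

### The arm

A 6-joint arm with a two-finger parallel gripper is mounted at the origin on the work surface. World frame = base frame: x ahead of the robot, y to its left, z up, the work surface at z = 0. Lengths are in m, angles in rad, forces in N, time in s.
With the tool pointing down it reaches from about 0.35 to 0.975 m from the base axis. Payload 4.9 kg.
Tool frame: the origin (TCP) lies between the finger pads, 19 mm behind the fingertips; this is the grasp point; z points along the fingers, y is the line along which they close (so a half turn about z gives the same grasp; the last joint's range is limited). The gripper opens to 85 mm and grips with 20 to 120 N. Pads are 22 mm wide; open, the fingers measure 114 mm over their backs; the gripper's body (76 mm by 85 mm) begins 54 mm behind the grasp point. The pads swing forward as they close: fully open they stand 13 mm farther back than shut.
Start: joints at [-1.39, 0.053, 1.613, -0, 1.476, -0.119], TCP at [0.185, -0.597, 0.25] pointing down, gripper open.
Joint ranges: [-3.01, 3.01], [-1.01, 2.22], [0.06, 2.58], [-1.02, 4.17], [0.09, 2.62], [-3.14, 3.14]. Speed limits (rad/s): [2.57, 2.57, 3.14, 3.14, 3.14, 3.14].

### API

Orientations are given as a rotation vector (axis times angle).
In Python, from station import telemetry, eyes, ctrl gives the robot as it stands.
- The arm moves only by the tool apply_moves, never from a script. Its argument "plan" is a list of rows, each a list of 5 numbers: the finger opening in m, from 0 to 0.0854, then the shift along the tool's x, y, z in m, then the turn about the tool's z in rad. In form: [[jaw, x, y, z, roll], ...]. A call has 1 to 12 rows; each row is the pose to reach, as a shift and turn from the pose commanded when the call began, along the tool's axes at that moment; what a row does not reach only later rows make up. A row lasts 1/12 s, in which the tool goes at most 41.7 mm and 7.16 degrees, less where a joint would pass 70% of its speed; a pose out of reach is approached as far as the arm can. A call with a gripper value outside its range is refused whole. The fingers move at their own pace and stop on an object; "newtons" is the grip in N (left out, the last holds). Time passes only in rows, so rows that repeat a pose let the fingers close. It gives the time, the measured TCP pose, the force, the opening and the grip force at its end, in the units of the state.
- telemetry.get_obs(): the state, without advancing time (a new reading comes with each control period).
- eyes.get_image(name): name is "scene" or "top" or "wrist"; returns a dict with "img" (400x640x3 uint8, blue, green, red), "range_z" (400x640 float32, m along the optical axis (not along the pixel's ray), 0 where there is no reading), "K" (3x3 intrinsics, pixels), "pose" (4x4, takes a point from camera to world coordinates); the wrist camera has in their place "hand_eye" (4x4, takes a point from camera to tool coordinates, whose origin is the TCP and whose axes are the flange's). Camera axes: x right, y down, z forward; pixel columns grow to the right and rows downward; lengths in m; the calibration is good to about 2 mm. A picture is of the moment at which its call begins: read the wrist's pose just before it.
- ctrl.finish_job(): hands the job in; it is judged then, once.
Trained networks look in a picture, given as the dict that the camera call returned (one of the last four; its "shot" number tells which), for a name from the list of things; names that differ only in an ending like _2 or _b are one class to them, and where a whole thing is asked for, a point or a joint stands for the part that bears it (a point fixed in the world has none). Each returns a list of dicts, best first, with "confidence" (0 to 1); they miss things now and then, are a little off and sometimes report something else, mostly with a low value. They report only what shows in the picture. A call takes as long as a camera call.
- eyes.search_frame(thing, picture): "box" ([left, top, right, bottom] in pixels, round what is visible of it).
- eyes.outline_of(thing, picture): "region" (400x640 bool, what is visible of it) and "box" ([left, top, right, bottom] in pixels, round what is visible of it).
- eyes.tip_of(thing, picture): "point" ([column, row] in pixels: a listed point, or the origin of a listed thing).
The state is a dict: "t": time; "q": joint angles; "dq": joint speeds; "effort": joint torques, N m; "tool_pos": TCP position; "tool_rot": TCP orientation; "contact_force": force on the tool from outside, world axes, zero at the start; "wrist_torque": the same for the moment, N m; "opening": finger opening in m; "grip_force": force on a finger pad.
Only numpy, scipy, OpenCV 4.12 (cv2) and the standard library are available. Lean on these libraries where they do the work, as an engineer would, in place of code of your own. Each camera call takes 0.05 s, during which the arm holds its last target. There are 200 camera calls.

## Working session

There is one attempt and no reset: what is moved stays moved. The work goes in short steps, Python scripts to look and compute and a tool call to move; the robot and the scene stay as the last step left them, time stands still between calls to the robot, and variables do not carry over. Pictures are saved under pics/ and viewed, at most 10 in all, crops included, and the job is handed in when it is done.

Besides the shell and the picture viewer there is one more tool, called after "Request:" as name([rows], argument=value, ...), one row to a line, values as JSON. apply_moves: Moves the arm, as the interface text tells. Its arguments: {"type":"object","properties":{"plan":{"type":"array","items":{"type":"array","items":{"type":"number"}}},"newtons":{"type":"number"}},"required":["plan"]}

```bash
mkdir -p pics; cat > h.py <<'E'
import numpy as np, cv2
from scipy.spatial.transform import Rotation as R
from station import telemetry, eyes, ctrl
def world(im,uv,z=None):
    K=im["K"];P=im["pose"]
    u,v=uv
    d=np.linalg.inv(K)@[u,v,1.]
    if z is None:
        a,b=int(round(v)),int(round(u)); w=im["range_z"][max(a-1,0):a+2,max(b-1,0):b+2]; w=w[w>0]
        s=np.median(w) if w.size else np.nan
    else:
        s=(z-P[2,3])/(P[:3,:3]@d)[2]
    return P[:3,:3]@(d*s)+P[:3,3]
E
cat > a.py <<'E'
from h import *
o=telemetry.get_obs(); print(o["t"],o["tool_pos"],o["tool_rot"],o["opening"])
T=np.eye(4);T[:3,:3]=R.from_rotvec(o["tool_rot"]).as_matrix();T[:3,3]=o["tool_pos"]; print(T.round(2))
ims=[]
for n in("scene","top"):
    im=eyes.get_image(n); ims.append(im["img"])
    print(n,im["pose"].round(2).tolist())
    for t,z in[("dp_zero_key",.138),("gauge_zero_key",.138),("dp_stem",.119),("dp_lever_end",.119),("gauge_stem",.119),("gauge_lever_end",.119),("dp_station",0),("gauge_station",0)]:
        for r in eyes.tip_of(t,im)[:2]:
            print(t,np.round(r["point"]),round(r["confidence"],2),world(im,r["point"],z).round(3))
    for t in ("dp_transmitter","gauge_transmitter"):
        for r in eyes.search_frame(t,im)[:2]: print(t,r["confidence"],np.round(r["box"]))
    cv2.imwrite(f"pics/{n}.png",im["img"])
E
python3 a.py
```

```text
0.0 [ 0.18447331 -0.59652798  0.24873115] [-3.10424389e+00 -4.68858603e-01  9.02658748e-05] 0.08581879326479258
[[ 0.96  0.3  -0.    0.18]
 [ 0.3  -0.96  0.   -0.6 ]
 [ 0.   -0.   -1.    0.25]
 [ 0.    0.    0.    1.  ]]
scene [[-0.4, 0.68, -0.62, 1.36], [0.92, 0.29, -0.28, 0.34], [-0.01, -0.68, -0.73, 1.05], [0.0, 0.0, 0.0, 1.0]]
dp_zero_key [365. 173.] 0.84 [0.44  0.057 0.138]
gauge_zero_key [279. 142.] 0.94 [ 0.415 -0.269  0.138]
gauge_zero_key [335. 178.] 0.57 [ 0.499 -0.023  0.138]
dp_stem [391. 224.] 0.94 [0.595 0.195 0.119]
dp_stem [403. 197.] 0.18 [0.478 0.196 0.119]
dp_lever_end [355. 222.] 0.42 [0.628 0.095 0.119]
gauge_stem [293. 188.] 0.75 [ 0.575 -0.133  0.119]
gauge_lever_end [308. 166.] 0.61 [ 0.465 -0.136  0.119]
dp_station [356. 223.] 0.91 [0.537 0.071 0.   ]
gauge_station [273. 190.] 0.73 [ 0.514 -0.253  0.   ]
gauge_station [322. 205.] 0.28 [ 0.509 -0.067  0.   ]
dp_transmitter 0.75 [342. 171. 387. 221.]
dp_transmitter 0.63 [387. 200. 406. 230.]
gauge_transmitter 0.6 [261. 142. 294. 183.]
top [[-0.01, -0.99, 0.1, 0.46], [-1.0, 0.01, 0.01, -0.03], [-0.01, -0.1, -0.99, 1.42], [0.0, 0.0, 0.0, 1.0]]
dp_zero_key [278. 254.] 0.97 [0.447 0.065 0.138]
gauge_zero_key [409. 263.] 0.87 [ 0.421 -0.258  0.138]
dp_stem [228. 200.] 0.57 [0.586 0.195 0.119]
dp_lever_end [226. 232.] 0.71 [0.503 0.198 0.119]
gauge_stem [359. 207.] 0.56 [ 0.564 -0.139  0.119]
gauge_lever_end [358. 244.] 0.78 [ 0.471 -0.133  0.119]
gauge_lever_end [234. 280.] 0.62 [0.383 0.177 0.119]
dp_station [280. 220.] 0.61 [0.54  0.071 0.   ]
dp_station [405. 227.] 0.47 [ 0.515 -0.273  0.   ]
gauge_station [403. 228.] 0.9 [ 0.513 -0.269  0.   ]
dp_transmitter 0.95 [252. 207. 300. 267.]
gauge_transmitter 0.7 [383. 212. 434. 270.]
```

```bash
python3 -c "
import cv2
a=cv2.imread('pics/top.png')[120:320,160:480];cv2.imwrite('pics/topc.png',cv2.resize(a,None,fx=2.5,fy=2.5,interpolation=2))
a=cv2.imread('pics/scene.png')[90:290,200:500];cv2.imwrite('pics/scenec.png',cv2.resize(a,None,fx=2.6,fy=2.6,interpolation=2))"
```

```text
(no output)
```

View pics/topc.png

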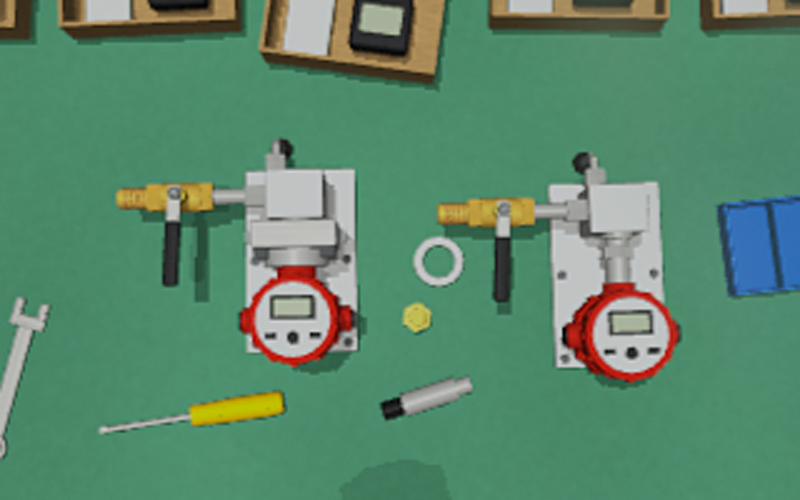

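View pics/scenec.png

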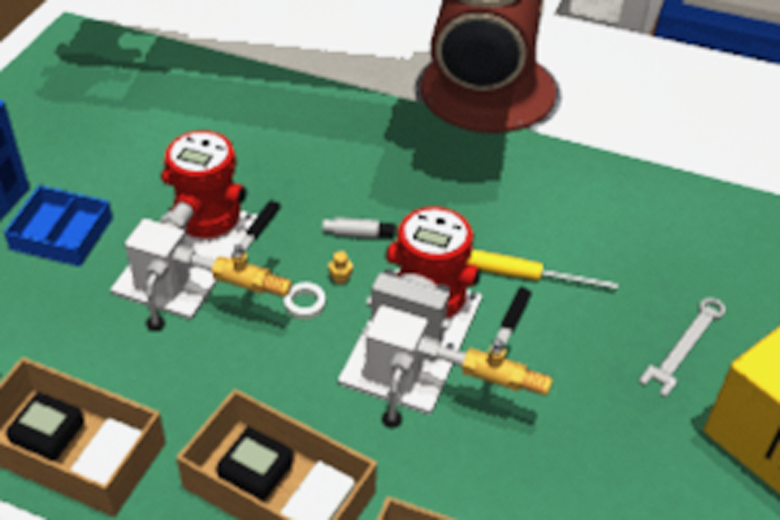

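The differential unit is the left one: its square flange is at crop (295,235) and its lever at (172,240), closed and pointing at the robot. I'll move above it with the fingers shut for a closer look.

Request:
apply_moves([
  [0,0.517,-0.601,-0.07,0.3],
  [0,0.517,-0.601,-0.07,0.3],
  [0,0.517,-0.601,-0.07,0.3],
  [0,0.517,-0.601,-0.07,0.3],
  [0,0.517,-0.601,-0.07,0.3],
  [0,0.517,-0.601,-0.07,0.3],
  [0,0.517,-0.601,-0.07,0.3],
  [0,0.517,-0.601,-0.07,0.3],
  [0,0.517,-0.601,-0.07,0.3],
  [0,0.517,-0.601,-0.07,0.3],
  [0,0.517,-0.601,-0.07,0.3],
  [0,0.517,-0.601,-0.07,0.3],
], newtons=20)

```text
t: 2.1
tool_pos: [0.3836, -0.1385, 0.2946]
tool_rot: [3.141, -0.001, 0.002]
contact_force: [1.0, -1.1, 0.1]
opening: 0.0001
grip_force: 0.0
```

Request:
apply_moves([
  [0,0.08,-0.27,-0.04,0],
  [0,0.08,-0.27,-0.04,0],
  [0,0.08,-0.27,-0.04,0],
  [0,0.08,-0.27,-0.04,0],
  [0,0.08,-0.27,-0.04,0],
  [0,0.08,-0.27,-0.04,0],
  [0,0.08,-0.27,-0.04,0],
  [0,0.08,-0.27,-0.04,0],
  [0,0.08,-0.27,-0.04,0],
  [0,0.08,-0.27,-0.04,0],
])

```text
t: 2.93
tool_pos: [0.4633, 0.1294, 0.3338]
tool_rot: [3.141, 0.0, -0.001]
contact_force: [0.1, -0.8, 0.6]
opening: 0.0002
grip_force: 0.0
```

```bash
cat > w.py <<'E'
from h import *
import sys
o=telemetry.get_obs(); print(o["t"],o["tool_pos"].round(4) if hasattr(o["tool_pos"],"round") else o["tool_pos"],o["tool_rot"],o["contact_force"])
T=np.eye(4);T[:3,:3]=R.from_rotvec(o["tool_rot"]).as_matrix();T[:3,3]=o["tool_pos"]
im=eyes.get_image("wrist"); print(im["hand_eye"].round(3).tolist())
im["pose"]=T@im["hand_eye"]
for t,z in[("dp_zero_key",.138),("dp_stem",.119),("dp_lever_end",.119),("dp_station",0),("gauge_zero_key",.138)]:
    for r in eyes.tip_of(t,im)[:2]:
        print(t,np.round(r["point"]),round(r["confidence"],2),world(im,r["point"],z).round(3),world(im,r["point"]).round(3))
cv2.imwrite(f"pics/{sys.argv[1]}.png",im["img"])
E
python3 w.py w1
```

```text
2.9333 [0.4633 0.1294 0.3338] [ 3.14107205e+00  1.99564857e-04 -7.83376481e-04] [ 0.05888883 -0.78168163  0.62447265]
[[-0.0, -0.947, -0.321, 0.083], [1.0, -0.0, -0.0, -0.0], [0.0, -0.321, 0.947, -0.123], [0.0, 0.0, 0.0, 1.0]]
dp_zero_key [371. 187.] 0.58 [0.448 0.073 0.138] [0.448 0.073 0.138]
dp_zero_key [160. 187.] 0.31 [0.447 0.31  0.138] [0.407 0.383 0.007]
dp_stem [260.  47.] 0.57 [0.592 0.191 0.119] [0.591 0.19  0.125]
dp_lever_end [262. 141.] 0.7 [0.496 0.195 0.119] [0.479 0.218 0.   ]
dp_lever_end [360. 105.] 0.55 [0.535 0.087 0.119] [0.534 0.085 0.109]
dp_station [371. 188.] 0.73 [0.404 0.049 0.   ] [0.447 0.073 0.137]
dp_station [360. 108.] 0.69 [0.527 0.071 0.   ] [0.532 0.085 0.109]
```

View pics/w1.png

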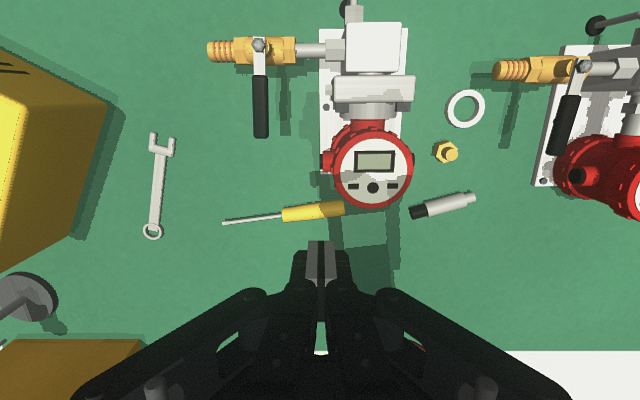

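Key at (372,188), stem (260,47), lever end (261,138). Everything agrees, so I'll go down between the lever and the head.

Request:
apply_moves([
  [0,0.058,-0.026,0.03,0],
  [0,0.058,-0.026,0.03,0],
  [0,0.058,-0.026,0.06,0],
  [0,0.058,-0.026,0.1,0],
  [0,0.058,-0.026,0.13,0],
  [0,0.058,-0.026,0.15,0],
  [0,0.058,-0.026,0.17,0],
  [0,0.058,-0.026,0.19,0],
  [0,0.058,-0.026,0.2,0],
  [0,0.058,-0.026,0.21,0],
  [0,0.058,-0.026,0.21,0],
])

```text
t: 4.15
tool_pos: [0.5204, 0.155, 0.122]
tool_rot: [3.141, -0.001, -0.005]
contact_force: [-0.7, -0.3, -0.6]
opening: 0.0
grip_force: 0.0
```

```bash
python3 w.py w2
```

```text
4.15 [0.5204 0.155  0.122 ] [ 3.14105502e+00 -1.24965696e-03 -5.13595029e-03] [-0.73375176 -0.31566292 -0.60420433]
[[-0.0, -0.947, -0.321, 0.083], [1.0, -0.0, -0.0, -0.0], [0.0, -0.321, 0.947, -0.123], [0.0, 0.0, 0.0, 1.0]]
dp_stem [229. 118.] 0.81 [0.594 0.193 0.119] [0.594 0.191 0.125]
dp_lever_end [239. 307.] 0.96 [0.5   0.198 0.119] [0.533 0.184 0.159]
dp_station [417. 183.] 0.71 [0.531 0.073 0.   ] [0.565 0.112 0.117]
gauge_zero_key [ 84. 305.] 0.42 [0.517 0.258 0.138] [0.41  0.384 0.007]
```

View pics/w2.png

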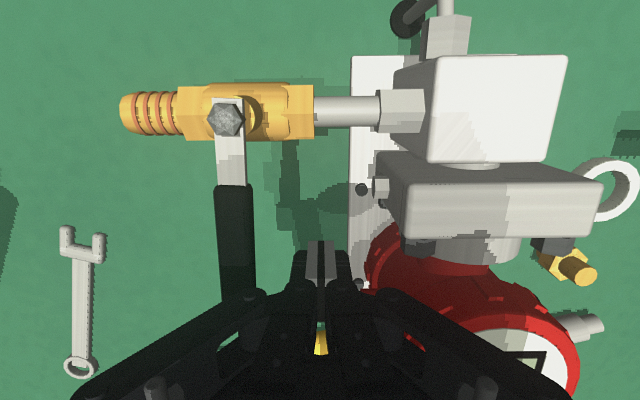

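Request:
apply_moves([
  [0,0,-0.009,0,0],
  [0,-0.001,-0.018,0,0],
  [0,-0.002,-0.026,0,0],
  [0,-0.002,-0.035,0,0],
  [0,-0.003,-0.044,0,0],
  [0,-0.001,-0.054,0,0],
  [0,0.001,-0.063,0,0],
  [0,0.006,-0.073,0,0],
  [0,0.011,-0.082,0,0],
  [0,0.019,-0.09,0,0],
  [0,0.027,-0.097,0,0],
  [0,0.027,-0.097,0,0],
])

```text
t: 5.45
tool_pos: [0.5496, 0.2542, 0.1239]
tool_rot: [-3.14, -0.001, -0.001]
contact_force: [-0.3, 0.6, 0.4]
opening: 0.0002
grip_force: 0.0
```

Request:
apply_moves([
  [0,0.007,-0.004,0,0],
  [0,0.014,-0.008,0,0],
  [0,0.02,-0.01,0,0],
  [0,0.025,-0.012,0,0],
  [0,0.028,-0.013,0,0],
  [0,0.028,-0.013,0,0],
])

```text
t: 5.95
tool_pos: [0.5741, 0.2647, 0.1236]
tool_rot: [3.139, -0.001, -0.014]
contact_force: [-12.4, -5.4, 6.9]
opening: 0.0001
grip_force: 6.2
```

```bash
python3 w.py w3
```

```text
5.95 [0.5741 0.2647 0.1236] [ 3.13855810e+00 -6.03276591e-04 -1.42909349e-02] [-12.40436904  -5.3586861    6.91405811]
[[-0.0, -0.947, -0.321, 0.083], [1.0, -0.0, -0.0, -0.0], [0.0, -0.321, 0.947, -0.123], [0.0, 0.0, 0.0, 1.0]]
dp_stem [472. 233.] 0.63 [0.594 0.193 0.119] [0.597 0.197 0.125]
dp_lever_end [273. 238.] 0.67 [0.592 0.288 0.119] [0.532 0.309 0.002]
dp_station [530. 241.] 0.97 [ 0.527  0.07  -0.   ] [0.558 0.116 0.058]
```

View pics/w3.png

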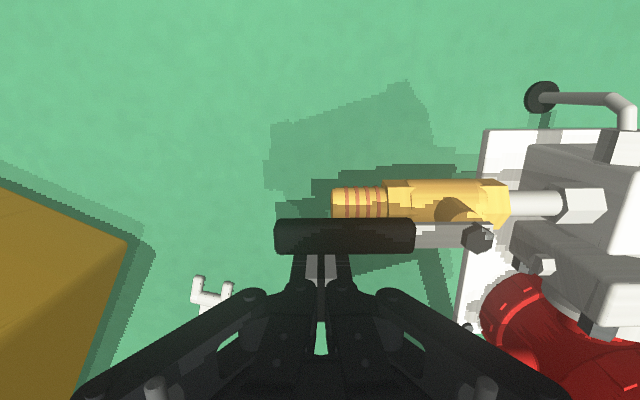

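Request:
apply_moves([
  [0,0.002,0,0,0],
  [0,0.004,0,0,0],
  [0,0.004,0,0,0],
  [0,0.004,0,0,0],
  [0,0.004,0,0,0],
])

```text
t: 6.67
tool_pos: [0.5745, 0.2647, 0.1235]
tool_rot: [3.138, 0.0, -0.028]
contact_force: [-24.4, -5.5, 14.1]
opening: 0.0001
grip_force: 12.6
```

The force climbs while the position stays put, so the lever is at its stop. I'll back off, rise and move towards the key.

Request:
apply_moves([
  [0,-0.02,0,0,0],
  [0,-0.04,0,0,0],
  [0,-0.04,0,-0.04,0],
  [0,-0.04,0,-0.08,0],
  [0,-0.04,0,-0.11,0],
  [0,-0.07,0.03,-0.11,0],
  [0,-0.1,0.06,-0.11,0],
  [0,-0.12,0.09,-0.11,0],
  [0,-0.14,0.12,-0.11,0],
  [0,-0.16,0.16,-0.11,0],
  [0,-0.17,0.19,-0.11,0],
  [0,-0.17,0.19,-0.11,0],
])

```text
t: 7.67
tool_pos: [0.4097, 0.0719, 0.2346]
tool_rot: [3.14, -0.009, 0.005]
contact_force: [0.6, -0.1, -0.2]
opening: 0.0002
grip_force: 0.0
```

```bash
python3 w.py w4
```

```text
7.6667 [0.4097 0.0719 0.2346] [ 3.14002802 -0.00896469  0.00459046] [ 0.61462988 -0.12571021 -0.24878744]
[[-0.0, -0.947, -0.321, 0.083], [1.0, -0.0, -0.0, -0.0], [-0.0, -0.321, 0.947, -0.123], [0.0, 0.0, 0.0, 1.0]]
dp_zero_key [318. 161.] 0.68 [0.445 0.074 0.138] [0.445 0.074 0.137]
dp_lever_end [618.  75.] 0.51 [ 0.505 -0.151  0.119] [ 0.511 -0.25   0.012]
dp_station [320.  60.] 0.66 [ 0.529  0.072 -0.   ] [0.519 0.072 0.098]
dp_station [226. 202.] 0.57 [0.364 0.193 0.   ] [0.371 0.186 0.021]
gauge_zero_key [459.  58.] 0.29 [ 0.515 -0.022  0.138] [ 0.53 -0.08  0.  ]
gauge_zero_key [588. 108.] 0.2 [ 0.482 -0.118  0.138] [ 0.481 -0.131  0.124]
```

View pics/w4.png

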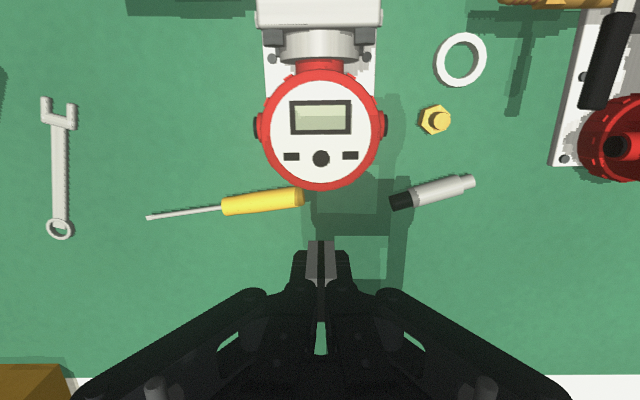

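The key shows at (321,158), or about (0.446, 0.073). I'll move over it with the tips about 20 mm above.

Request:
apply_moves([
  [0,0.018,-0.001,0,0],
  [0,0.036,-0.001,0,0],
  [0,0.036,-0.001,0.015,0],
  [0,0.036,-0.001,0.03,0],
  [0,0.036,-0.001,0.042,0],
  [0,0.036,-0.001,0.05,0],
  [0,0.036,-0.001,0.055,0],
  [0,0.036,-0.001,0.057,0],
  [0,0.036,-0.001,0.057,0],
  [0,0.036,-0.001,0.057,0],
  [0,0.036,-0.001,0.057,0],
  [0,0.036,-0.001,0.057,0],
])

```text
t: 8.97
tool_pos: [0.4469, 0.0765, 0.1778]
tool_rot: [-3.142, 0.001, -0.002]
contact_force: [-1.1, 0.9, 0.9]
opening: 0.0003
grip_force: 0.0
```

```bash
python3 w.py w5
```

```text
8.9667 [0.4469 0.0765 0.1778] [-3.14156059e+00  5.00246294e-04 -2.44468620e-03] [-1.1288325   0.89901578  0.9464158 ]
[[-0.0, -0.947, -0.321, 0.083], [1.0, -0.0, -0.0, -0.0], [-0.0, -0.321, 0.947, -0.123], [0.0, 0.0, 0.0, 1.0]]
dp_zero_key [329. 238.] 0.69 [0.447 0.072 0.138] [0.447 0.072 0.137]
dp_station [324.  94.] 0.59 [ 0.53   0.074 -0.   ] [0.53  0.075 0.111]
```

View pics/w5.png

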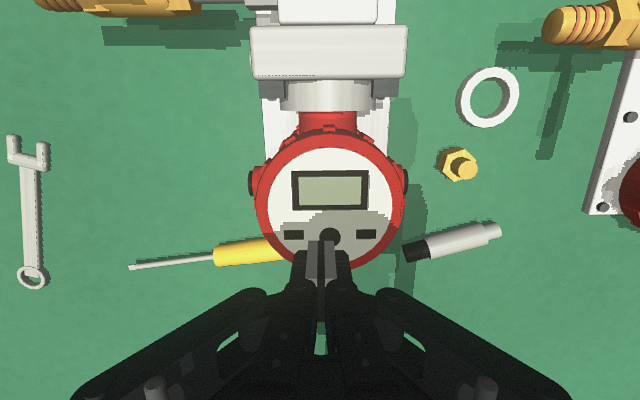

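The key at (329,236) is 4 mm to the right of the fingertips. I'll shift across and hold.

Request:
apply_moves([
  [0,0.001,0.004,0,0],
  [0,0.001,0.004,0,0],
  [0,0.001,0.004,0,0],
  [0,0.001,0.004,0,0],
  [0,0.001,0.004,0,0],
  [0,0.001,0.004,0,0],
  [0,0.001,0.004,0,0],
  [0,0.001,0.004,0,0],
  [0,0.001,0.004,0,0],
  [0,0.001,0.004,0,0],
  [0,0.001,0.004,0,0],
  [0,0.001,0.004,0,0],
])

```text
t: 10.27
tool_pos: [0.4474, 0.0725, 0.177]
tool_rot: [3.142, -0.0, -0.0]
contact_force: [0.3, -0.8, -0.1]
opening: -0.0
grip_force: 0.0
```

Request:
apply_moves([
  [0,0,0,0,0],
  [0,0,0,0,0],
  [0,0,0,0,0],
  [0,0,0,0,0],
  [0,0,0,0,0],
  [0,0,0,0,0],
  [0,0,0,0,0],
  [0,0,0,0,0],
  [0,0,0,0,0],
  [0,0,0,0,0],
  [0,0,0,0,0],
  [0,0,0,0,0],
])

```text
t: 11.27
tool_pos: [0.4474, 0.0726, 0.177]
tool_rot: [3.142, -0.0, 0.0]
contact_force: [1.3, 0.4, -0.4]
opening: -0.0001
grip_force: 0.0
```

Request:
apply_moves([
  [0,0,0,0,0],
  [0,0,0,0,0],
  [0,0,0,0,0],
  [0,0,0,0,0],
  [0,0,0,0,0],
  [0,0,0,0,0],
  [0,0,0,0,0],
  [0,0,0,0,0],
  [0,0,0,0,0],
  [0,0,0,0,0],
  [0,0,0,0,0],
  [0,0,0,0,0],
])

```text
t: 12.27
tool_pos: [0.4474, 0.0725, 0.177]
tool_rot: [-3.142, 0.0, 0.0]
contact_force: [-0.1, -0.5, -0.6]
opening: 0.0003
grip_force: 0.0
```

Request:
apply_moves([
  [0,0,0,0,0],
  [0,0,0,0,0],
  [0,0,0,0,0],
  [0,0,0,0,0],
  [0,0,0,0,0],
  [0,0,0,0,0],
  [0,0,0,0,0],
  [0,0,0,0,0],
  [0,0,0,0,0],
  [0,0,0,0,0],
  [0,0,0,0,0],
  [0,0,0,0,0],
])

```text
t: 13.27
tool_pos: [0.4474, 0.0725, 0.177]
tool_rot: [-3.142, 0.0, -0.0]
contact_force: [0.2, -0.1, -0.3]
opening: 0.0003
grip_force: 0.0
```

Request:
apply_moves([
  [0,0,0,0,0],
  [0,0,0,0,0],
  [0,0,0,0,0],
  [0,0,0,0,0],
  [0,0,0,0,0],
  [0,0,0,0,0],
  [0,0,0,0,0],
  [0,0,0,0,0],
  [0,0,0,0,0],
  [0,0,0,0,0],
  [0,0,0,0,0],
  [0,0,0,0,0],
])

```text
t: 14.27
tool_pos: [0.4474, 0.0725, 0.177]
tool_rot: [-3.142, 0.0, 0.0]
contact_force: [-0.2, 0.7, -0.4]
opening: 0.0005
grip_force: 0.0
```

Held still for more than 4 s at about 20 mm. Next I'll draw clear and check that the lever is still open.

Request:
apply_moves([
  [0,0,0,-0.03,0],
  [0,0,0,-0.07,0],
  [0,0,0,-0.11,0],
  [0,0,0,-0.15,0],
  [0,0,0,-0.18,0],
  [0,0,0,-0.2,0],
  [0,0,0,-0.2,0],
  [0,0,0,-0.2,0],
  [0,0,0,-0.2,0],
])

```text
t: 15.02
tool_pos: [0.4471, 0.0726, 0.3754]
tool_rot: [-3.142, 0.0, 0.003]
contact_force: [0.2, -0.3, -0.5]
opening: 0.0002
grip_force: 0.0
```

```bash
python3 w.py w6
```

```text
15.0167 [0.4471 0.0726 0.3754] [-3.14155755e+00  2.94038549e-04  3.42529873e-03] [ 0.22122725 -0.29321473 -0.48445405]
[[-0.0, -0.947, -0.321, 0.083], [1.0, -0.0, -0.0, -0.0], [0.0, -0.321, 0.947, -0.123], [0.0, 0.0, 0.0, 1.0]]
dp_zero_key [320. 167.] 0.81 [0.444 0.074 0.138] [0.444 0.074 0.138]
dp_zero_key [320.  98.] 0.57 [0.526 0.073 0.138] [0.525 0.074 0.112]
dp_stem [217.  37.] 0.74 [0.591 0.191 0.119] [0.59  0.189 0.126]
dp_lever_end [136.  38.] 0.63 [0.59  0.283 0.119] [0.589 0.28  0.125]
dp_station [319.  96.] 0.56 [0.526 0.076 0.   ] [0.527 0.075 0.111]
gauge_zero_key [588. 180.] 0.85 [ 0.427 -0.263  0.138] [ 0.427 -0.264  0.137]
gauge_zero_key [503.  55.] 0.62 [ 0.57  -0.128  0.138] [ 0.572 -0.136  0.124]
```

View pics/w6.png

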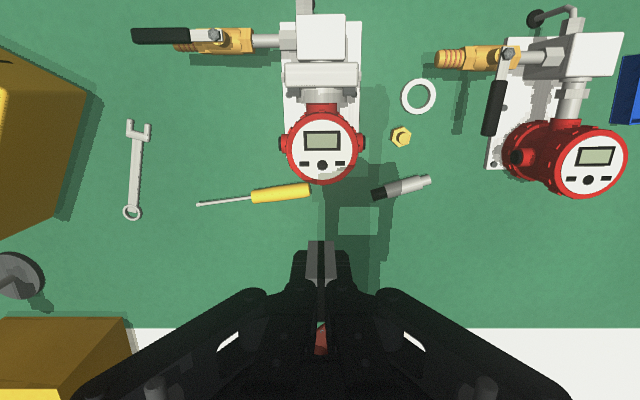

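The lever runs from (217,37) to (135,36), in line with the vent. Everything else is where it was and the hand is 20 cm clear.

```bash
python3 -c "
from station import ctrl
print(ctrl.finish_job())"
```

```text
the job is handed in; nothing more can be done
None
```

The job is handed in at about 15 s: I pushed the differential transmitter's vent lever fully open to its stop, held the fingertips about 2 cm above its zero key for over 4 s without contact, and drew the hand 20 cm clear; no verdict came back.

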